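# Set up the ruler-bridge load experiment from the workbook

### The arm

A 6-joint arm with a two-finger parallel gripper is mounted at the origin on the work surface. World frame = base frame: x ahead of the robot, y to its left, z up, the work surface at z = 0. Lengths are in m, angles in rad, forces in N, time in s.
With the tool pointing down it reaches from about 0.225 to 0.875 m from the base axis. Payload 3.4 kg.
Tool frame: the origin (TCP) lies at the very end of the fingers, on their centre line; the grasp point (between the pads) lies 19 mm behind it (manip.grasp_offset is the distance from the TCP to the grasp point, in m); x points along the fingers, y is the direction in which the jaws open and shut, and the axes are right-handed (so a half turn about x gives the same grasp; the last joint's range is limited). The gripper opens to 85 mm and grips with 20 to 120 N. Pads are 22 mm wide; open, the fingers measure 114 mm over their backs; the gripper's body (76 mm by 85 mm) begins 54 mm behind the grasp point. The pads swing forward as they close: fully open they stand 13 mm farther back than shut.
Start: joints at [-1.413, 0.276, 1.505, -0, 1.361, -0.121], TCP at [0.158, -0.553, 0.231] pointing down, gripper open.
Joint ranges: [-2.89, 2.89], [-0.75, 2.08], [0.22, 2.7], [-1.18, 4.32], [0.11, 2.71], [-2.7, 2.7]. Speed limits (rad/s): [2.57, 2.57, 3.14, 3.14, 3.14, 3.14].

### API

Orientations are given as a unit quaternion [w, x, y, z].
In Python, from rig import manip gives the robot as it stands.
- The arm moves only by the tool step_arm, never from a script. Its argument "increments" is a list of rows, each an object with "grip": the opening, from 0 (shut) to 1 (fully open); "delta_pos": the shift along the world's x, y, z in m, a list of three; "twist": the turn about the world's z in degrees. A call has 1 to 10 rows; each row shifts and turns the commanded pose from where the row before left it; what a row does not reach is not made up. A row lasts 1/12 s, in which the tool goes at most 41.7 mm and 7.16 degrees, less where a joint would pass 70% of its speed; a pose out of reach is approached as far as the arm can. A call with a gripper value outside its range is refused whole. The fingers move at their own pace and stop on an object; "force" is the grip in N (left out, the last holds). Time passes only in rows, so rows that do not move let the fingers close. It gives the time, the measured TCP pose, the force and the opening at its end, in the units of the state.
- manip.get_state(): the state, without advancing time (a new reading comes with each control period).
- manip.get_image(name): name is "scene" or "top" or "wrist"; returns a dict with "img" (400x640x3 uint8, red, green, blue), "fx", "fy", "cx", "cy" (pixels), "rvec" (rotation vector, rad) and "tvec" (3), from world to camera coordinates, as OpenCV has them; the wrist camera has in their place "mount" (4x4, takes a point from camera to tool coordinates, whose origin is the TCP and whose axes are the tool frame's). Camera axes: x right, y down, z forward; pixel columns grow to the right and rows downward; lengths in m; the calibration is good to about 2 mm. A picture is of the moment at which its call begins: read the wrist's pose just before it. There is no depth.
- manip.sign_off(): hands the job in, once; it reports no verdict.
The state is a dict: "clock": time; "qpos": joint angles; "qd": joint speeds; "effort": joint torques, N m; "position": TCP position; "ee_rot": TCP orientation; "contact_force": force on the tool from outside, world axes, zero at the start; "moment": the same for the moment, N m; "width": finger opening in m.
Only numpy, scipy, OpenCV 4.12 (cv2) and the standard library are available. Lean on these libraries where they do the work, as an engineer would, in place of code of your own. Each camera call takes 0.05 s, during which the arm holds its last target. There are 200 camera calls.

### The job

Set up the bridge experiment: first take the whiteboard eraser off the ruler and put it down on the workbook, then slide the ruler along its channel, out past the open right-hand end of the black riser shelf, until enough sticks out (a good 5 cm, still lying on the shelf) to get a grip on it. Then pick the ruler up and lay it centred across the two posts of the wooden beam stand, then set the eraser, felt side down, on the ruler at mid-span as the load. Do not let the ruler fall to the desk, and leave everything else where it stands.

Things in the scene. Friction and masses are not known exactly. Their poses are not given: they have to be found in the camera images.
- riser: black metal riser shelf, fixed, flat top 200 (x) x 420 (y) mm, 80 mm above the desk. Origin on the desk under its centre; its -y end is the right-hand one. Channel along y (centre line x = -55 mm, 56 mm wide) between rims 6 mm high, 8 mm wide, ending 10 mm short of either end; open at both ends. On the rear left (x -7 to 93, y 30 to 200 mm) is a fixed grey drawer unit 60 mm high; rear lip 12 mm.
- riser_edge (a point): point on the riser's top surface (80 mm above the desk) at its right-hand (-y) edge, on the channel's centre line; axes as the riser's, so -y points out past the edge.
- ruler_mid (a point): centre (half-way up) of the flat wooden ruler, 44 (its x) x 260 (its y) x 5 mm, about 45 g. It lies flat in the riser's channel, 6 mm free on either side, its right-hand end 15 to 45 mm inside the riser's right-hand edge; too closely bordered to be gripped there, it can be pushed by its left-hand end face.
- eraser_mid (a point): centre (half-way up) of the whiteboard eraser, 46 (its x) x 100 (its y) x 44 mm high, about 90 g, white plastic with grey felt underneath (its -z). It starts lying on the ruler, roughly along it.
- eraser: the same eraser; origin at the centre of its felt underside, axes as eraser_mid.
- ruler: the same ruler; origin at the centre of its underside, axes as ruler_mid.
- workbook: closed workbook lying flat on the desk in front of the riser, fixed, 150 (its x) x 210 (its y) x 10 mm. Origin at the centre of its underside.
- workbook_top (a point): centre of the workbook's upper face, 10 mm above the desk; its axes are the workbook's.
- stand: plywood beam stand, fixed: board 80 (its x) x 240 (its y) x 12 mm carrying two upright posts whose flat tops are 70 mm above the desk. Each post is 30 mm in x (narrower than the ruler) and 20 mm in y; their centres are at y = +90 and -90 mm. Origin at the centre of the board's underside.
- stand_mid (a point): mid-span: the point half-way between the posts at the height of their tops (70 mm above the desk); the bridge line runs along its y axis.
- post_left: the stand's post at +90 mm along its y; origin at the foot, 12 mm above the desk, 58 mm below its top.
- post_right: the stand's post at -90 mm along its y; origin at the foot, 12 mm above the desk, 58 mm below its top.
- tape: steel tape dispenser, bystander on the rear of the riser, 50 x 110 x 60 mm; origin at the centre of its underside.
- pencil1: wooden pencil, bystander lying on the riser behind the channel, 7.5 mm thick, 180 mm long along its y; origin at the centre of its underside.
- pencil2: the other pencil, alike.
- mug: white mug, bystander on the desk beyond, 76 mm across, 85 mm high; origin at the centre of its underside.
- glue: white glue bottle, bystander on the desk in front, 34 mm across, 85 mm high; origin at the centre of its underside.
- stapler: black stapler, bystander on the desk beyond the stand, 36 x 130 x 42 mm, long along its y; origin at the centre of its underside.
- sharpener: grey box-shaped pencil sharpener, bystander on the desk at the front left, 50 x 60 x 50 mm; origin at the centre of its underside.
There are look-alikes about, which are no part of the job. Leave any pink or turquoise look-alike of the eraser alone.

How it is judged:
On the way, in this order (a step that is already met when the one before it is completed fails the run):
1. the eraser has been put down on the workbook and let go (contact force between eraser and workbook above 0.2 N and contact force between the fingers and eraser below 0.05 N and linear speed of eraser below 0.03 m/s), for 0.2 s.
2. the ruler, lying on the riser, sticks out at least 50 mm past its right-hand edge (y of ruler_mid in the frame of riser_edge between 0 and 0.08 m and z of ruler_mid in the frame of riser_edge below 0.007 m and angle between ruler's own z axis and vertical below 0.05 rad and contact force between ruler and riser above 0.1 N), for 0.2 s.
3. the ruler is lifted clear of the riser in the gripper (contact force between the fingers and ruler above 0.5 N and contact force between ruler and riser below 0.02 N and height (world z) of ruler_mid above 0.095 m), for 0.1 s.
4. the ruler lies across both posts, let go (contact force between ruler and post_left above 0.03 N and contact force between ruler and post_right above 0.03 N and contact force between the fingers and ruler below 0.05 N and linear speed of ruler below 0.03 m/s), for 0.2 s.
At the end, for the whole second after the job is handed in: the ruler rests level on both posts, along the stand (within 7 degrees), its centre within 25 mm of mid-span along the bridge and 15 mm across; the eraser rests felt side down on the ruler with its centre within 22 mm of mid-span; both are at rest and let go (contact force between ruler and post_left above 0.03 N and contact force between ruler and post_right above 0.03 N and angle between ruler's own z axis and vertical below 0.06 rad and angle between the y axis of ruler and the y axis of stand, either way round below 0.12 rad and y of ruler_mid in the frame of stand_mid between -0.025 and 0.025 m and x of ruler_mid in the frame of stand_mid between -0.015 and 0.015 m and contact force between eraser and ruler above 0.3 N and angle between eraser's own z axis and vertical below 0.1 rad and horizontal distance between eraser_mid and stand_mid below 0.022 m and linear speed of each of ruler, eraser below 0.02 m/s); the robot touches nothing.
It fails at once if the ruler has fallen to the desk (height (world z) of ruler_mid below 0.045 m).
It fails at once if a bystander has been moved more than 30 mm (distance of any of tape, pencil1, pencil2, mug, glue, stapler, sharpener from where it was at the start of the episode above 0.03 m).
It also fails if it takes over 72 s, if anything falls off the work surface, if the arm or the gripper's body presses on something with over 40 N, if the wrist force passes 120 N, or if a joint passes its speed limit or range.

## Working session

There is one attempt and no reset: what is moved stays moved. The work goes in short steps, Python scripts to look and compute and a tool call to move; the robot and the scene stay as the last step left them, time stands still between calls to the robot, and variables do not carry over. Pictures are saved under pics/ and viewed, about 8 in all and at most 12, crops included, and the job is handed in when it is done.

Besides the shell and the picture viewer there is one more tool, called after "Request:" as name(argument=value, ...) on one line, values as JSON. step_arm: Moves the arm, as the interface text tells. Its arguments: {"type":"object","properties":{"increments":{"type":"array"},"force":{"type":"number"}},"required":["increments"]}

```bash
mkdir -p pics
cat > h.py <<'E'
import numpy as np, cv2
from rig import manip
def cam(name):
    s=manip.get_state(); d=manip.get_image(name)
    K=np.array([[d['fx'],0,d['cx']],[0,d['fy'],d['cy']],[0,0,1]])
    if name=='wrist':
        from scipy.spatial.transform import Rotation as R
        q=s['ee_rot']; T=np.eye(4); T[:3,:3]=R.from_quat([q[1],q[2],q[3],q[0]]).as_matrix(); T[:3,3]=s['position']
        M=T@np.array(d['mount']); Rc=M[:3,:3].T; C=M[:3,3]
    else:
        Rc=cv2.Rodrigues(np.array(d['rvec'],float))[0]; C=-Rc.T@np.array(d['tvec'],float).ravel()
    return d['img'],K,Rc,C
def ray(c,uv,z):
    _,K,Rc,C=c; uv=np.atleast_2d(uv).astype(float)
    r=(Rc.T@np.linalg.inv(K)@np.c_[uv,np.ones(len(uv))].T).T
    return C+r*((z-C[2])/r[:,2])[:,None]
def proj(c,P):
    _,K,Rc,C=c; p=(K@Rc@(np.atleast_2d(P)-C).T).T; return p[:,:2]/p[:,2:]
def save(img,f): cv2.imwrite(f,cv2.cvtColor(img,cv2.COLOR_RGB2BGR))
E
python3 - <<'E'
from h import *
s=manip.get_state(); print(s, manip.grasp_offset)
for n in('top','scene'):
    c=cam(n); save(c[0],f'pics/{n}0.png'); print(n,c[3],c[1][0,0]); np.save(f'{n}0.npy',c[0])
E
```

```text
{'clock': 0.0, 'qpos': array([-1.41298125e+00,  2.76586104e-01,  1.50615474e+00, -1.87981492e-05,
        1.36065607e+00, -1.20985880e-01]), 'qd': array([-0.00232507,  0.00034449, -0.00113792, -0.00168109,  0.00074748,
       -0.00149593]), 'effort': array([ 7.57626203e-04, -4.16775405e+01, -2.45798081e+01, -2.57470074e-04,
        1.07770687e-02, -1.87559613e-05]), 'position': array([ 0.15815473, -0.55227538,  0.23043615]), 'ee_rot': array([-0.09761575, -0.70022875, -0.0988911 ,  0.70026524]), 'contact_force': array([-0.03479321, -0.35741875, -0.18715989]), 'moment': array([-0.03503022,  0.04194655, -0.03505529]), 'width': 0.08524245942514859} 0.0187
top [0.33292661 0.02617112 1.1836176 ] 447.7997117650362
scene [1.17111984 0.41472662 1.26880702] 469.82525517587254
```

View pics/top0.png

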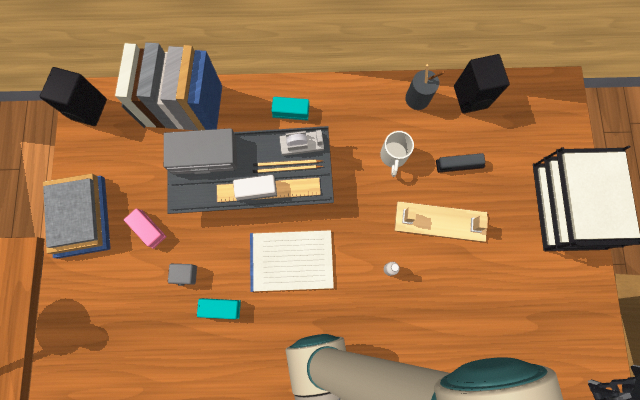

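View pics/scene0.png

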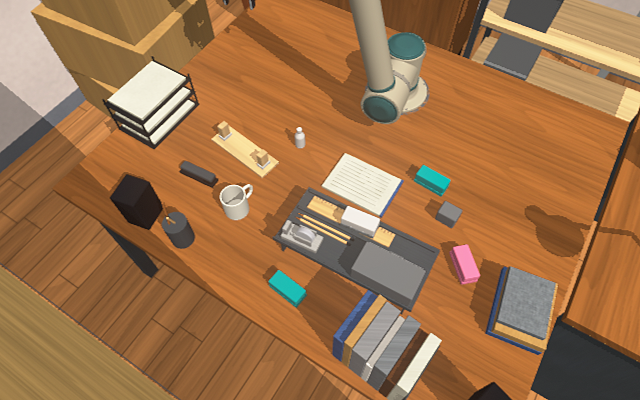

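The top view (image up = +x, left = +y) shows the ruler at about (268,189) in the channel with the white eraser on it at (254,187). The workbook is at (292,261). The stand is at (442,222), with posts at about (407,213) and (476,223). The glue bottle is at (392,269), and the look-alikes are pink (144,228) and turquoise (218,309 and 290,108).

```bash
cat > m.py <<'E'
from h import *
def rect(c,mask,roi,z,name,minA=15):
    m=np.zeros(mask.shape,np.uint8); x0,y0,x1,y1=roi; m[y0:y1,x0:x1]=mask[y0:y1,x0:x1]
    n,l,st,_=cv2.connectedComponentsWithStats(m.astype(np.uint8))
    ids=[i for i in range(1,n) if st[i,4]>=minA]
    v,u=np.nonzero(np.isin(l,ids)); P=ray(c,np.c_[u,v],z)[:,:2]
    r=cv2.minAreaRect((P*1000).astype(np.float32)); 
    (cx,cy),(w,h),a=r; b=cv2.boxPoints(r); e=b[1]-b[0]; f=b[2]-b[1]; L=e if np.linalg.norm(e)>np.linalg.norm(f) else f
    if L[1]<0:L=-L
    yaw=np.degrees(np.arctan2(-L[0],L[1]))
    print(name,'c',np.round([cx,cy],1),'size',np.round([w,h],1),'yaw',round(yaw,2),'n',len(u),'px',u.min(),u.max(),v.min(),v.max()); return r
E
python3 - <<'E'
from m import *
c=cam('top'); img=c[0]; h=cv2.cvtColor(img,cv2.COLOR_RGB2HSV); H,S,V=[h[...,i].astype(int) for i in range(3)]
white=(S<40)&(V>170)
yel=(H>12)&(H<28)&(S>60)&(V>165)
rect(c,yel,(205,174,330,205),.085,'ruler')
rect(c,white,(225,170,285,202),.124,'eraser(top)')
rect(c,white,(240,225,345,300),.010,'workbook')
rect(c,yel,(390,195,495,250),.012,'stand')
dark=(V<95)&(S<90)
rect(c,dark,(160,120,340,216),.08,'riser')
print('px/m at z.085', proj(c,[[.4,0,.085],[.4,-.1,.085]]))
for p in [(398,206),(333,202),(170,213)]: print(p,h[p[1],p[0]])
big=cv2.resize(img[165:250,160:500],None,fx=2.35,fy=2.35,interpolation=cv2.INTER_CUBIC)
b2=cv2.resize(img[195:250,385:500],None,fx=6.9,fy=6.9,interpolation=cv2.INTER_CUBIC)[:, :799]
save(np.vstack([big,np.zeros_like(big[:5]),b2[:,:big.shape[1]]]),'pics/c1.png') if big.shape[1]<=b2.shape[1] else save(np.vstack([big[:,:b2.shape[1]],b2]),'pics/c1.png')
E
```

```text
ruler c [592.6 143.7] size [ 44.7 259.4] yaw 2.72 n 1048 px 217 319 178 201
eraser(top) c [593.3 174.9] size [45.  98.3] yaw 6.37 n 724 px 233 274 175 197
workbook c [419.5  90. ] size [147.9 205.1] yaw 0.78 n 4517 px 253 332 231 290
stand c [ 510.4 -309.1] size [282.7 144.4] yaw -1.44 n 5325 px 390 494 195 249
riser c [671.4 204. ] size [249.7 437.3] yaw 2.29 n 5491 px 160 333 120 213
px/m at z.085 [[327.51946456 264.97144956]
 [368.62562654 263.96183679]]
(398, 206) [ 21  94 250]
(333, 202) [11 91 98]
(170, 213) [10 62 86]
```

View pics/c1.png

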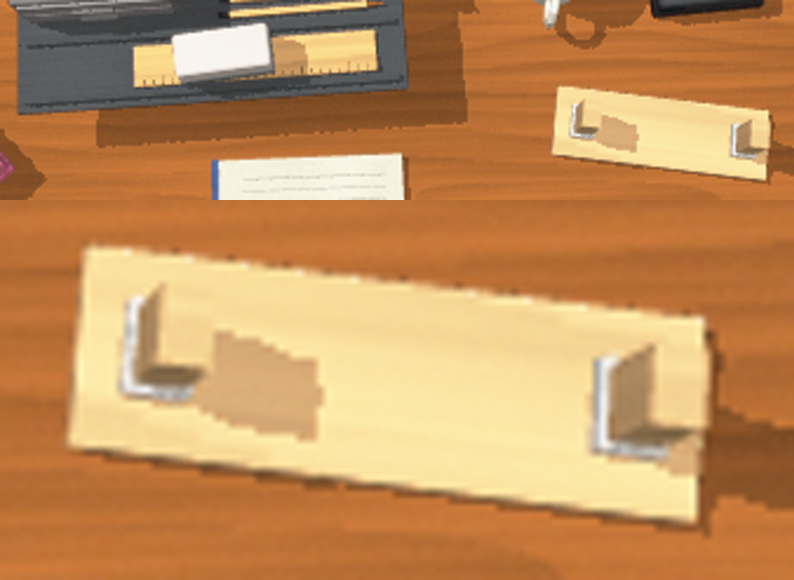

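The crop shows the stand board clearly, with corners near px (397,202), (487,212), (486,242) and (395,230). The riser's right end is at about px (333,202). Next I'll refine the stand and riser edges.

Run:
```python
from m import *
img=np.load('top0.npy'); c=cam('top'); h=cv2.cvtColor(img,cv2.COLOR_RGB2HSV); H,S,V=[h[...,i].astype(int) for i in range(3)]
m=(H>15)&(H<28)&(S<135)&(V>200)
mm=cv2.morphologyEx(m.astype(np.uint8),cv2.MORPH_CLOSE,np.ones((3,3)))>0
rect(c,mm,(388,195,495,250),.012,'stand',200)
print(ray(c,[[397.3,201.5],[487.2,211.7],[486,241.7],[394.9,230.5]],.012).mean(0))
# riser: dark greyish
for v in (150,165,182,190,200,205,209): print(v,[tuple(h[v,u]) for u in range(322,338,2)])
```

```text
stand c [ 512.7 -305.3] size [240.6  78.7] yaw -8.54 n 2501 px 395 487 202 241
[ 0.51169169 -0.30553347  0.012     ]
150 [(np.uint8(18), np.uint8(15), np.uint8(87)), (np.uint8(105), np.uint8(16), np.uint8(65)), (np.uint8(100), np.uint8(12), np.uint8(66)), (np.uint8(90), np.uint8(11), np.uint8(67)), (np.uint8(13), np.uint8(178), np.uint8(133)), (np.uint8(13), np.uint8(180), np.uint8(136)), (np.uint8(13), np.uint8(180), np.uint8(133)), (np.uint8(13), np.uint8(178), np.uint8(136))]
165 [(np.uint8(10), np.uint8(23), np.uint8(99)), (np.uint8(90), np.uint8(8), np.uint8(91)), (np.uint8(85), np.uint8(16), np.uint8(93)), (np.uint8(110), np.uint8(8), np.uint8(92)), (np.uint8(30), np.uint8(3), np.uint8(88)), (np.uint8(13), np.uint8(178), np.uint8(143)), (np.uint8(12), np.uint8(179), np.uint8(144)), (np.uint8(13), np.uint8(176), np.uint8(146))]
182 [(np.uint8(110), np.uint8(16), np.uint8(96)), (np.uint8(103), np.uint8(19), np.uint8(96)), (np.uint8(105), np.uint8(10), np.uint8(98)), (np.uint8(102), np.uint8(13), np.uint8(95)), (np.uint8(100), np.uint8(16), np.uint8(96)), (np.uint8(13), np.uint8(1
[... 883 characters left out ...]
19)), (np.uint8(13), np.uint8(176), np.uint8(120)), (np.uint8(12), np.uint8(182), np.uint8(119)), (np.uint8(14), np.uint8(184), np.uint8(115)), (np.uint8(14), np.uint8(186), np.uint8(115)), (np.uint8(13), np.uint8(178), np.uint8(116)), (np.uint8(13), np.uint8(179), np.uint8(117)), (np.uint8(14), np.uint8(182), np.uint8(115))]
209 [(np.uint8(13), np.uint8(186), np.uint8(129)), (np.uint8(13), np.uint8(179), np.uint8(131)), (np.uint8(13), np.uint8(179), np.uint8(131)), (np.uint8(13), np.uint8(177), np.uint8(131)), (np.uint8(13), np.uint8(183), np.uint8(131)), (np.uint8(13), np.uint8(178), np.uint8(133)), (np.uint8(13), np.uint8(182), np.uint8(132)), (np.uint8(13), np.uint8(180), np.uint8(132))]
```

Request:
step_arm(increments=[{"grip": 1, "delta_pos": [0.018, 0.03, 0], "twist": 6.7}, {"grip": 1, "delta_pos": [0.018, 0.03, 0], "twist": 6.7}, {"grip": 1, "delta_pos": [0.018, 0.03, 0], "twist": 6.7}, {"grip": 1, "delta_pos": [0.018, 0.03, 0], "twist": 6.7}, {"grip": 1, "delta_pos": [0.018, 0.03, 0], "twist": 6.7}, {"grip": 1, "delta_pos": [0.018, 0.03, 0], "twist": 6.7}, {"grip": 1, "delta_pos": [0.018, 0.03, 0], "twist": 6.7}, {"grip": 1, "delta_pos": [0.018, 0.03, 0], "twist": 6.7}, {"grip": 1, "delta_pos": [0.018, 0.03, 0], "twist": 6.7}, {"grip": 1, "delta_pos": [0.018, 0.03, 0], "twist": 6.7}])

```text
clock: 1.03
position: [0.3387, -0.2512, 0.2314]
ee_rot: [0.47, 0.529, 0.47, -0.528]
contact_force: [1.2, -0.1, 0.3]
width: 0.0853
```

Request:
step_arm(increments=[{"grip": 1, "delta_pos": [0.018, 0.03, 0], "twist": 6.7}, {"grip": 1, "delta_pos": [0.018, 0.03, 0], "twist": 6.7}, {"grip": 1, "delta_pos": [0.018, 0.03, 0], "twist": 0}, {"grip": 1, "delta_pos": [0.018, 0.03, 0], "twist": 0}, {"grip": 1, "delta_pos": [0.018, 0.03, 0], "twist": 0}, {"grip": 1, "delta_pos": [0.018, 0.03, 0], "twist": 0}, {"grip": 1, "delta_pos": [0.018, 0.03, 0], "twist": 0}, {"grip": 1, "delta_pos": [0.018, 0.03, 0], "twist": 0}, {"grip": 1, "delta_pos": [0.018, 0.03, 0], "twist": 0}, {"grip": 1, "delta_pos": [0.018, 0.03, 0], "twist": 0}])

```text
clock: 1.87
position: [0.5187, 0.0489, 0.2312]
ee_rot: [0.527, 0.471, 0.527, -0.471]
contact_force: [-0.2, -0.6, -0.4]
width: 0.0853
```

Request:
step_arm(increments=[{"grip": 1, "delta_pos": [0.018, 0.03, 0], "twist": 0}, {"grip": 1, "delta_pos": [0.018, 0.03, 0], "twist": 0}, {"grip": 1, "delta_pos": [0.0, 0.0, 0], "twist": 0}, {"grip": 1, "delta_pos": [0, 0, 0], "twist": 0}])

```text
clock: 2.2
position: [0.5546, 0.1086, 0.2306]
ee_rot: [0.528, 0.47, 0.528, -0.471]
contact_force: [0.0, 0.5, 0.0]
width: 0.0852
```

Run:
```python
from m import *
s=manip.get_state(); print(s['position'],s['ee_rot'])
c=cam('wrist'); img=c[0]; np.save('w0.npy',img); save(img,'pics/w0.png'); print(c[3])
h=cv2.cvtColor(img,cv2.COLOR_RGB2HSV); H,S,V=[h[...,i].astype(int) for i in range(3)]
rect(c,(S<40)&(V>170),(0,0,640,400),.129,'eraser',300)
rect(c,(H>12)&(H<28)&(S>60)&(V>165),(0,0,640,400),.085,'ruler',300)
print(proj(c,[[.593,.175,.129],[.593,.014,.085]]))
```

```text
[0.5545559  0.10861944 0.23059415] [ 0.52752298  0.47029963  0.52797407 -0.47093646]
[0.54747081 0.17899245 0.37326442]
eraser c [571.5 133.4] size [185.6 324.2] yaw 87.12 n 42424 px 103 542 29 313
ruler c [574.1  85.3] size [578.8 331.3] yaw -89.93 n 42283 px 0 639 0 381
[[381.94637697 107.64568195]
 [343.21118408 288.67436673]]
```

View pics/w0.png

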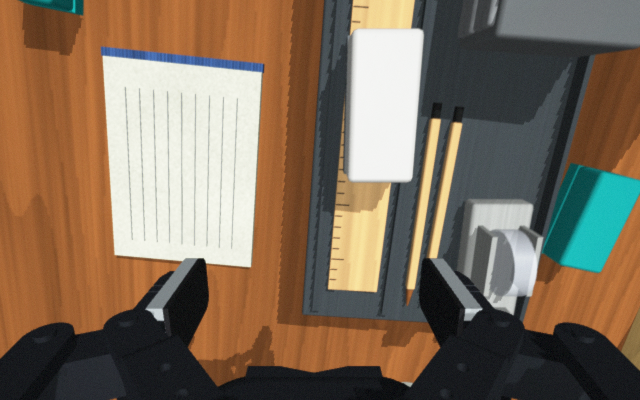

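The wrist view shows the eraser (346–424, 28–183), the ruler's right end at v≈291 (u 328–380), the riser's right edge at v≈316 (303–430), and the workbook at (102–264, 47–268).

```bash
cat >> h.py <<'E'
def hsv(img):
    h=cv2.cvtColor(img,cv2.COLOR_RGB2HSV); return [h[...,i].astype(int) for i in range(3)]
E
python3 - <<'E'
from m import *
c=cam('wrist'); img=c[0]; H,S,V=hsv(img)
rect(c,(S<40)&(V>150),(335,15,430,190),.129,'eraser',300)
rect(c,(S<60)&(V>150),(98,40,270,275),.010,'workbook',300)
yel=(H>10)&(H<30)&(S>60)&(V>120)
# ruler side edges/line fits
L=[];R=[]
for v in range(210,285,3):
    u=np.nonzero(yel[v,322:400])[0]+322; L.append((u.min(),v)); R.append((u.max()+1,v))
for n,p in(('L',L),('R',R)):
    P=ray(c,p,.085); k=np.polyfit(P[:,1],P[:,0],1); print(n,'x at y=.05',np.polyval(k,.05),'yaw',np.degrees(np.arctan(-k[0])))
vs=[(u,np.nonzero(yel[250:305,u])[0].max()+251) for u in range(336,374,4)]
print('ruler end y',ray(c,vs,.085)[:,:2].mean(0))
# riser right edge: transition dark -> wood
es=[]
for u in list(range(312,400,6)):
    col=(S[295:335,u]<70); k=np.nonzero(col)[0]; es.append((u,k.max()+296))
print(es); P=ray(c,es,.08); print(P[:,:2].round(4)); k=np.polyfit(P[:,0],P[:,1],1); print('edge y at x=.59',np.polyval(k,.59),'yaw',np.degrees(np.arctan(k[0])))
E
```

```text
eraser c [594.5 174. ] size [44.6 98.1] yaw 6.47 n 10375 px 350 424 26 180
workbook c [422.2  88.6] size [150.6 206.6] yaw 0.84 n 29155 px 104 262 54 265
L x at y=.05 0.5775809027718047 yaw 2.7291240755941937
R x at y=.05 0.6223415291969219 yaw 2.7899358795976616
ruler end y [0.60198092 0.01262563]
[(312, np.int64(314)), (318, np.int64(314)), (324, np.int64(315)), (330, np.int64(315)), (336, np.int64(315)), (342, np.int64(316)), (348, np.int64(316)), (354, np.int64(316)), (360, np.int64(317)), (366, np.int64(317)), (372, np.int64(317)), (378, np.int64(318)), (384, np.int64(318)), (390, np.int64(319)), (396, np.int64(319))]
[[ 0.5675 -0.0201]
 [ 0.5731 -0.0195]
 [ 0.5788 -0.0199]
 [ 0.5844 -0.0193]
 [ 0.59   -0.0186]
 [ 0.5957 -0.0191]
 [ 0.6013 -0.0184]
 [ 0.6069 -0.0178]
 [ 0.6127 -0.0182]
 [ 0.6183 -0.0176]
 [ 0.6239 -0.0169]
 [ 0.6297 -0.0174]
 [ 0.6353 -0.0167]
 [ 0.6411 -0.0172]
 [ 0.6467 -0.0165]]
edge y at x=.59 -0.018988529554563347 yaw 2.571491452236404
```

Request:
step_arm(increments=[{"grip": 1, "delta_pos": [0.0198, 0.0328, 0], "twist": 0}, {"grip": 1, "delta_pos": [0.0197, 0.0327, 0], "twist": 0}, {"grip": 1, "delta_pos": [0, 0, -0.034], "twist": 0}, {"grip": 1, "delta_pos": [0, 0, -0.034], "twist": 0}, {"grip": 1, "delta_pos": [0, 0, -0.034], "twist": 0}, {"grip": 1, "delta_pos": [0, 0, -0.02], "twist": 0}, {"grip": 1, "delta_pos": [0, 0, -0.014], "twist": 0}, {"grip": 1, "delta_pos": [0, 0, 0], "twist": 0}])

```text
clock: 2.97
position: [0.5906, 0.1705, 0.0919]
ee_rot: [0.525, 0.47, 0.528, -0.474]
contact_force: [-0.5, -0.1, 0.1]
width: 0.0858
```

Request:
step_arm(increments=[{"grip": 0.3, "delta_pos": [0, 0, 0], "twist": 0}, {"grip": 0.3, "delta_pos": [0, 0, 0], "twist": 0}, {"grip": 0.3, "delta_pos": [0, 0, 0], "twist": 0}, {"grip": 0.3, "delta_pos": [0, 0, 0], "twist": 0}, {"grip": 0.3, "delta_pos": [0, 0, 0], "twist": 0}, {"grip": 0.3, "delta_pos": [0, 0, 0], "twist": 0}], force=30)

```text
clock: 3.47
position: [0.5949, 0.1725, 0.0973]
ee_rot: [0.528, 0.472, 0.526, -0.471]
contact_force: [-0.9, -2.0, 6.9]
width: 0.0458
```

Request:
step_arm(increments=[{"grip": 0.3, "delta_pos": [0, 0, 0.01], "twist": 0}, {"grip": 0.3, "delta_pos": [0, 0, 0.03], "twist": 0}, {"grip": 0.3, "delta_pos": [0, 0, 0.03], "twist": 0}, {"grip": 0.3, "delta_pos": [0, 0, 0.02], "twist": 0}, {"grip": 0.3, "delta_pos": [-0.034, -0.016, 0], "twist": 0}, {"grip": 0.3, "delta_pos": [-0.034, -0.016, 0], "twist": 0}, {"grip": 0.3, "delta_pos": [-0.034, -0.017, 0], "twist": 0}, {"grip": 0.3, "delta_pos": [-0.034, -0.017, 0], "twist": 0}, {"grip": 0.3, "delta_pos": [-0.034, -0.017, 0], "twist": 0}, {"grip": 0.3, "delta_pos": [0, 0, 0], "twist": 0}])

```text
clock: 4.3
position: [0.4147, 0.0879, 0.1847]
ee_rot: [0.525, 0.469, 0.529, -0.474]
contact_force: [0.2, 0.6, -1.5]
width: 0.0457
```

Request:
step_arm(increments=[{"grip": 0.3, "delta_pos": [0, 0, -0.03], "twist": 0}, {"grip": 0.3, "delta_pos": [0, 0, -0.035], "twist": 0}, {"grip": 0.3, "delta_pos": [0, 0, -0.035], "twist": 0}, {"grip": 0.3, "delta_pos": [0, 0, -0.03], "twist": 0}, {"grip": 0.3, "delta_pos": [0, 0, -0.02], "twist": 0}, {"grip": 0.3, "delta_pos": [0, 0, 0], "twist": 0}, {"grip": 0.3, "delta_pos": [0, 0, 0], "twist": 0}])

```text
clock: 4.88
position: [0.4234, 0.0898, 0.0351]
ee_rot: [0.527, 0.471, 0.528, -0.472]
contact_force: [1.2, 0.1, -0.6]
width: 0.0455
```

Request:
step_arm(increments=[{"grip": 0.3, "delta_pos": [0, 0, -0.006], "twist": 0}, {"grip": 0.3, "delta_pos": [0, 0, -0.004], "twist": 0}, {"grip": 0.3, "delta_pos": [0, 0, -0.002], "twist": 0}, {"grip": 0.3, "delta_pos": [0, 0, 0], "twist": 0}, {"grip": 0.3, "delta_pos": [0, 0, 0], "twist": 0}])

```text
clock: 5.3
position: [0.4241, 0.0897, 0.0238]
ee_rot: [0.527, 0.472, 0.527, -0.471]
contact_force: [-0.3, 0.3, -0.8]
width: 0.046
```

Request:
step_arm(increments=[{"grip": 0.3, "delta_pos": [0, 0, -0.0015], "twist": 0}, {"grip": 0.3, "delta_pos": [0, 0, -0.001], "twist": 0}, {"grip": 0.3, "delta_pos": [0, 0, 0], "twist": 0}, {"grip": 0.3, "delta_pos": [0, 0, 0], "twist": 0}])

```text
clock: 5.63
position: [0.4243, 0.0897, 0.0222]
ee_rot: [0.527, 0.472, 0.527, -0.471]
contact_force: [-2.4, -0.2, 11.1]
width: 0.0453
```

Request:
step_arm(increments=[{"grip": 0.8, "delta_pos": [0, 0, 0.001], "twist": 0}, {"grip": 1, "delta_pos": [0, 0, 0], "twist": 0}, {"grip": 1, "delta_pos": [0, 0, 0], "twist": 0}, {"grip": 1, "delta_pos": [0, 0, 0], "twist": 0}, {"grip": 1, "delta_pos": [0, 0, 0.02], "twist": 0}, {"grip": 1, "delta_pos": [0, 0, 0.035], "twist": 0}, {"grip": 1, "delta_pos": [0, 0, 0.035], "twist": 0}, {"grip": 1, "delta_pos": [0, 0, 0.035], "twist": 0}, {"grip": 1, "delta_pos": [0, 0, 0.035], "twist": 0}, {"grip": 0.5, "delta_pos": [0, 0, 0.02], "twist": 0}])

```text
clock: 6.47
position: [0.4252, 0.0898, 0.2054]
ee_rot: [0.528, 0.473, 0.526, -0.47]
contact_force: [0.7, 0.1, 0.8]
width: 0.0753
```

Request:
step_arm(increments=[{"grip": 0, "delta_pos": [0.023, 0.03, 0], "twist": -3.8}, {"grip": 0, "delta_pos": [0.023, 0.03, 0], "twist": 0}, {"grip": 0, "delta_pos": [0.023, 0.03, 0], "twist": 0}, {"grip": 0, "delta_pos": [0.023, 0.03, 0], "twist": 0}, {"grip": 0, "delta_pos": [0.023, 0.03, 0], "twist": 0}, {"grip": 0, "delta_pos": [0.023, 0.03, 0], "twist": 0}, {"grip": 0, "delta_pos": [0.026, 0.03, 0], "twist": 0}, {"grip": 0, "delta_pos": [0, 0, 0], "twist": 0}, {"grip": 0, "delta_pos": [0, 0, 0], "twist": 0}, {"grip": 0, "delta_pos": [0, 0, 0], "twist": 0}])

```text
clock: 7.3
position: [0.587, 0.2993, 0.2007]
ee_rot: [0.511, 0.488, 0.511, -0.489]
contact_force: [-1.1, 0.4, 0.2]
width: 0.0001
```

Run:
```python
from m import *
s=manip.get_state(); print(s['position'],s['contact_force'],s['width'],s['ee_rot'])
c=cam('top'); save(c[0][120:320,120:420].repeat(2,0).repeat(2,1),'pics/t1.png')
```

```text
[0.5870111  0.29933194 0.20067813] [-1.06730153  0.39266791  0.16150497] 9.110941152272548e-05 [ 0.51093711  0.48761038  0.51148092 -0.48945547]
```

View pics/t1.png

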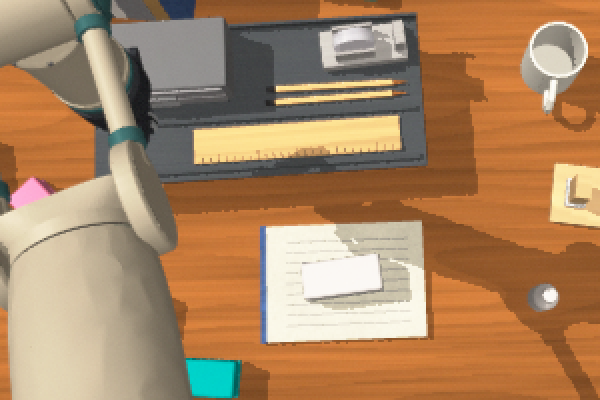

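The eraser lies on the workbook and the ruler (crop 193–402) hasn't moved. Lowering behind its left end.

Request:
step_arm(increments=[{"grip": 0, "delta_pos": [0.0, 0, -0.035], "twist": 0}, {"grip": 0, "delta_pos": [0, 0, -0.035], "twist": 0}, {"grip": 0, "delta_pos": [0, 0, -0.03], "twist": 0}, {"grip": 0, "delta_pos": [0, 0, -0.012], "twist": 0}, {"grip": 0, "delta_pos": [0, 0, -0.005], "twist": 0}, {"grip": 0, "delta_pos": [0, 0, 0], "twist": 0}, {"grip": 0, "delta_pos": [0, 0, 0], "twist": 0}])

```text
clock: 7.93
position: [0.5888, 0.2998, 0.0867]
ee_rot: [0.511, 0.49, 0.511, -0.488]
contact_force: [-0.2, -1.0, 0.6]
width: 0.0
```

Request:
step_arm(increments=[{"grip": 0, "delta_pos": [0.0, 0, -0.003], "twist": 0}, {"grip": 0, "delta_pos": [0, 0, 0], "twist": 0}, {"grip": 0, "delta_pos": [0, 0, 0], "twist": 0}])

```text
clock: 8.18
position: [0.5884, 0.2999, 0.0831]
ee_rot: [0.511, 0.489, 0.511, -0.488]
contact_force: [1.0, -0.0, 0.2]
width: 0.0002
```

Request:
step_arm(increments=[{"grip": 0, "delta_pos": [0, -0.005, -0.001], "twist": 0}, {"grip": 0, "delta_pos": [0.0004, -0.009, 0], "twist": 0}, {"grip": 0, "delta_pos": [0.0004, -0.009, 0], "twist": 0}, {"grip": 0, "delta_pos": [0.0004, -0.009, 0], "twist": 0}, {"grip": 0, "delta_pos": [0.0004, -0.009, 0], "twist": 0}, {"grip": 0, "delta_pos": [0.0004, -0.009, 0], "twist": 0}, {"grip": 0, "delta_pos": [0.0004, -0.009, 0], "twist": 0}])

```text
clock: 8.77
position: [0.5902, 0.2395, 0.0809]
ee_rot: [0.511, 0.489, 0.511, -0.489]
contact_force: [-0.4, 0.6, 0.3]
width: 0.0
```

Run:
```python
from m import *
s=manip.get_state(); print(s['position'],s['contact_force'])
c=cam('top'); H,S,V=hsv(c[0])
rect(c,(H>12)&(H<28)&(S>60)&(V>150),(205,176,400,205),.085,'ruler',150)
```

```text
[0.59024185 0.23945205 0.08091121] [-0.35844336  0.6362297   0.34997913]
ruler c [588.   22.2] size [416.8  72.3] yaw -1.45 n 2932 px 234 399 176 204
```

Request:
step_arm(increments=[{"grip": 0, "delta_pos": [0.0004, -0.008, 0.0008], "twist": 0}, {"grip": 0, "delta_pos": [0.0004, -0.009, 0], "twist": 0}, {"grip": 0, "delta_pos": [0.0004, -0.009, 0], "twist": 0}, {"grip": 0, "delta_pos": [0.0004, -0.009, 0], "twist": 0}, {"grip": 0, "delta_pos": [0.0004, -0.009, 0], "twist": 0}, {"grip": 0, "delta_pos": [0.0004, -0.009, 0], "twist": 0}, {"grip": 0, "delta_pos": [0.0004, -0.009, 0], "twist": 0}, {"grip": 0, "delta_pos": [0.0004, -0.007, 0], "twist": 0}, {"grip": 0, "delta_pos": [0.0004, -0.005, 0], "twist": 0}, {"grip": 0, "delta_pos": [0, 0, 0], "twist": 0}])

```text
clock: 9.65
position: [0.5938, 0.1654, 0.0816]
ee_rot: [0.511, 0.489, 0.511, -0.489]
contact_force: [-0.6, 0.1, -0.1]
width: 0.0002
```

Run:
```python
from m import *
s=manip.get_state(); print(s['position'],s['contact_force'])
c=cam('top'); H,S,V=hsv(c[0])
rect(c,(H>14)&(H<28)&(S>50)&(S<140)&(V>190),(205,170,400,210),.085,'ruler',150)
save(c[0][140:340,180:520].repeat(2,0).repeat(2,1),'pics/t2.png')
```

```text
[0.59383869 0.16537438 0.08160885] [-0.6169911   0.09883798 -0.09499398]
ruler c [590.9  78.9] size [368.5 100.9] yaw -1.43 n 1935 px 220 367 170 209
```

View pics/t2.png

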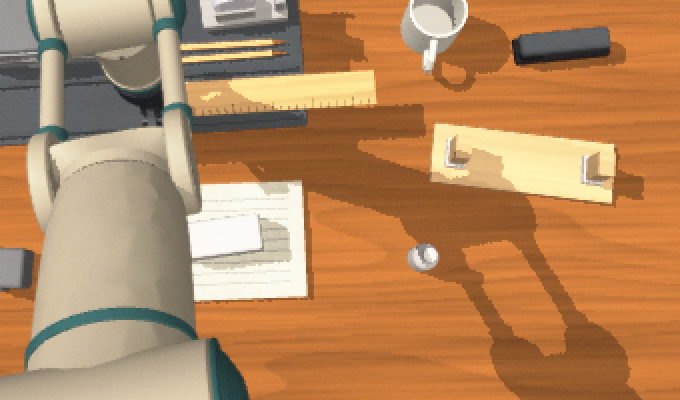

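The ruler now sticks out about 86 mm (end at crop u≈376, riser edge ≈305), lying flat. Retreating and going above the overhang.

Request:
step_arm(increments=[{"grip": 0, "delta_pos": [0, 0.01, 0], "twist": 0}, {"grip": 0, "delta_pos": [0, 0, 0.03], "twist": 0}, {"grip": 0, "delta_pos": [0, 0, 0.04], "twist": 0}, {"grip": 1, "delta_pos": [0, 0, 0.04], "twist": 0}, {"grip": 1, "delta_pos": [0.002, -0.038, 0], "twist": 0}, {"grip": 1, "delta_pos": [0.002, -0.038, 0], "twist": 0}, {"grip": 1, "delta_pos": [0.002, -0.038, 0], "twist": 0}, {"grip": 1, "delta_pos": [0.002, -0.038, 0], "twist": 0}, {"grip": 1, "delta_pos": [0.002, -0.038, 0], "twist": 0}, {"grip": 1, "delta_pos": [0.001, -0.038, 0], "twist": 0}])

```text
clock: 10.53
position: [0.6051, -0.0517, 0.1917]
ee_rot: [0.512, 0.489, 0.511, -0.488]
contact_force: [0.8, -0.6, 0.1]
width: 0.0832
```

Request:
step_arm(increments=[{"grip": 1, "delta_pos": [0, 0, 0], "twist": 0}, {"grip": 1, "delta_pos": [0, 0, 0], "twist": 0}, {"grip": 1, "delta_pos": [0, 0, 0], "twist": 0}])

```text
clock: 10.78
position: [0.6048, -0.0502, 0.1915]
ee_rot: [0.511, 0.489, 0.511, -0.488]
contact_force: [-0.1, 0.3, -0.4]
width: 0.085
```

Run:
```python
from m import *
s=manip.get_state(); print(s['position'],s['contact_force'])
c=cam('wrist'); np.save('w1.npy',c[0]); save(c[0],'pics/w1.png')
print(proj(c,[[.603,-.019,.085],[.607,-.105,.085]]))
```

```text
[ 0.60481344 -0.05015935  0.19146022] [-0.09391138  0.28400096 -0.39223068]
[[311.74209063 152.6243444 ]
 [312.07109166 264.99746544]]
```

View pics/w1.png

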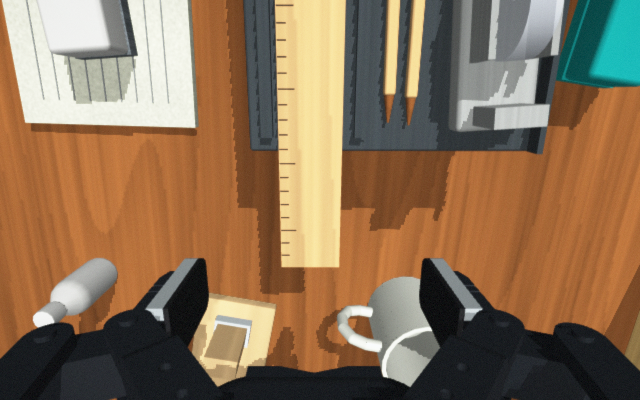

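The ruler's right end is at v≈267 (u 281–340) and the riser edge at v≈151. The overhang is about 87 mm and the ruler is centred under the jaws. Descending to grip it.

Request:
step_arm(increments=[{"grip": 1, "delta_pos": [0.001, 0.005, -0.02], "twist": 0}, {"grip": 1, "delta_pos": [0, 0, -0.035], "twist": 0}, {"grip": 1, "delta_pos": [0, 0, -0.035], "twist": 0}, {"grip": 1, "delta_pos": [0, 0, -0.025], "twist": 0}, {"grip": 1, "delta_pos": [0, 0, -0.015], "twist": 0}, {"grip": 1, "delta_pos": [0, 0, 0], "twist": 0}, {"grip": 1, "delta_pos": [0, 0, 0], "twist": 0}])

```text
clock: 11.42
position: [0.6054, -0.0445, 0.0611]
ee_rot: [0.511, 0.488, 0.512, -0.488]
contact_force: [-0.4, 0.4, 0.4]
width: 0.0853
```

Request:
step_arm(increments=[{"grip": 0.62, "delta_pos": [0, 0, 0], "twist": 0}, {"grip": 0.56, "delta_pos": [0, 0, 0], "twist": 0}, {"grip": 0.53, "delta_pos": [0, 0, 0], "twist": 0}, {"grip": 0.5, "delta_pos": [0, 0, 0], "twist": 0}, {"grip": 0.45, "delta_pos": [0, 0, 0], "twist": 0}, {"grip": 0.4, "delta_pos": [0, 0, 0], "twist": 0}, {"grip": 0.4, "delta_pos": [0, 0, 0], "twist": 0}, {"grip": 0.4, "delta_pos": [0, 0, 0], "twist": 0}], force=60)

```text
clock: 12.08
position: [0.6066, -0.0463, 0.0629]
ee_rot: [0.512, 0.489, 0.51, -0.488]
contact_force: [-1.0, 0.2, 6.3]
width: 0.0424
```

Request:
step_arm(increments=[{"grip": 0.4, "delta_pos": [0, 0, 0.005], "twist": 0}, {"grip": 0.4, "delta_pos": [0, 0, 0.012], "twist": 0}, {"grip": 0.4, "delta_pos": [0, 0, 0.015], "twist": 0}, {"grip": 0.4, "delta_pos": [0, 0, 0.02], "twist": 0}, {"grip": 0.4, "delta_pos": [0, 0, 0.02], "twist": 0}, {"grip": 0.4, "delta_pos": [0, 0, 0.012], "twist": 0}, {"grip": 0.4, "delta_pos": [0, 0, 0], "twist": 0}, {"grip": 0.4, "delta_pos": [0, 0, 0], "twist": 0}])

```text
clock: 12.75
position: [0.6058, -0.0466, 0.1459]
ee_rot: [0.511, 0.489, 0.511, -0.489]
contact_force: [-0.3, 0.4, -0.8]
width: 0.0425
```

Run:
```python
from m import *
s=manip.get_state(); print(s['position'],s['contact_force'],s['width'])
c=cam('wrist'); np.save('w2.npy',c[0]); save(c[0],'pics/w2.png')
d=cam('scene'); a=c[0]; b=d[0][100:300,180:480].repeat(2,0).repeat(2,1)
save(np.hstack([a[:,150:480][:400],b[:, :470]]),'pics/ws2.png')
```

```text
[ 0.60580314 -0.04655385  0.14593292] [-0.27230946  0.3736544  -0.81139477] 0.04248987727947704
```

View pics/ws2.png

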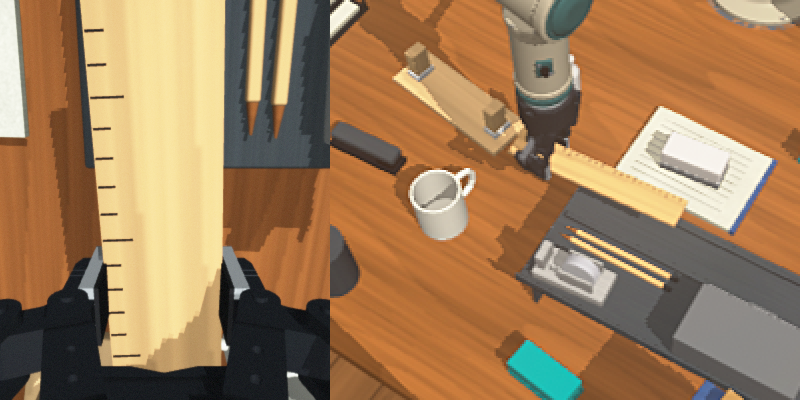

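The ruler is held across its width, roughly level, with the shelf now clear below it. I'll check its pitch and yaw from the edge lines.

Run:
```python
from m import *
c=cam('wrist'); img=c[0]; H,S,V=hsv(img)
yel=(H>12)&(H<30)&(S>40)&(S<150)&(V>150)
L=[];R=[]
for v in range(5,240,5):
    u=[x for x in range(205,390) if yel[v,x]]
    k=np.array(u); k=k[(k>205)&(k<378)]; L.append((k.min(),v)); R.append((k.max()+1,v))
L=np.array(L);R=np.array(R); print(L[::12].tolist(),R[::12].tolist())
for z in (.160,.164,.168,.172):
    A=ray(c,L,z);B=ray(c,R,z); w=B[:,0]-A[:,0]; print(z,'w',w[[0,15,30,45]].round(4),'y',A[[0,-1],1].round(3),'mid x',((A+B)/2)[[0,-1],0].round(4))
```

```text
[[230, 5], [236, 65], [241, 125], [246, 185]] [[375, 5], [375, 65], [374, 125], [374, 185]]
0.16 w [0.0461 0.046  0.0462 0.0464] y [ 0.05  -0.028] mid x [0.5978 0.6042]
0.164 w [0.0447 0.0445 0.0447 0.045 ] y [ 0.049 -0.027] mid x [0.5979 0.6042]
0.168 w [0.0432 0.0431 0.0433 0.0435] y [ 0.049 -0.025] mid x [0.5981 0.6041]
0.172 w [0.0418 0.0416 0.0418 0.0421] y [ 0.048 -0.023] mid x [0.5982 0.6041]
```

Ruler level, yaw about 4.6°. Moving to the stand (target TCP about (0.502, -0.374), twist −12.8°).

Request:
step_arm(increments=[{"grip": 0.4, "delta_pos": [-0.004, -0.0127, 0], "twist": 0}, {"grip": 0.4, "delta_pos": [-0.009, -0.028, 0], "twist": -2}, {"grip": 0.4, "delta_pos": [-0.01, -0.032, 0], "twist": -2}, {"grip": 0.4, "delta_pos": [-0.01, -0.032, 0], "twist": -2}, {"grip": 0.4, "delta_pos": [-0.01, -0.032, 0], "twist": -2}, {"grip": 0.4, "delta_pos": [-0.01, -0.032, 0], "twist": -2}, {"grip": 0.4, "delta_pos": [-0.01, -0.032, 0], "twist": -1.8}, {"grip": 0.4, "delta_pos": [-0.01, -0.032, 0], "twist": -1}, {"grip": 0.4, "delta_pos": [-0.01, -0.032, 0], "twist": 0}, {"grip": 0.4, "delta_pos": [-0.01, -0.032, 0], "twist": 0}])

```text
clock: 13.73
position: [0.5108, -0.3451, 0.1447]
ee_rot: [-0.453, -0.542, -0.454, 0.543]
contact_force: [0.8, -0.7, 0.5]
width: 0.0424
```

Request:
step_arm(increments=[{"grip": 0.4, "delta_pos": [-0.007, -0.022, 0], "twist": 0}, {"grip": 0.4, "delta_pos": [-0.0034, -0.009, 0], "twist": 0}, {"grip": 0.4, "delta_pos": [0, 0, -0.01], "twist": 0}, {"grip": 0.4, "delta_pos": [0, 0, -0.02], "twist": 0}, {"grip": 0.4, "delta_pos": [0, 0, -0.02], "twist": 0}, {"grip": 0.4, "delta_pos": [0, 0, -0.015], "twist": 0}, {"grip": 0.4, "delta_pos": [0, 0, 0], "twist": 0}, {"grip": 0.4, "delta_pos": [0, 0, 0], "twist": 0}, {"grip": 0.4, "delta_pos": [0, 0, 0], "twist": 0}])

```text
clock: 14.48
position: [0.5029, -0.3733, 0.081]
ee_rot: [0.454, 0.542, 0.454, -0.542]
contact_force: [0.7, 0.4, -0.4]
width: 0.0423
```

Run:
```python
from m import *
s=manip.get_state(); print(s['position'],s['contact_force'],s['width'],s['ee_rot'])
c=cam('wrist'); d=cam('top')
save(np.hstack([c[0][:,100:540],cv2.resize(d[0][180:280,370:460],(360,400))]),'pics/p3.png')
d0=cam('scene'); save(d0[0],'pics/s3.png')
P=[]
for y in(.09,-.09):
    a=np.radians(-8.3); P.append([.5127-y*np.sin(a),-.3053+y*np.cos(a),.07])
print(proj(c,P),proj(d,P))
```

```text
[ 0.50293134 -0.37333418  0.08099194] [ 0.65837439  0.36668003 -0.43214509] 0.04226537706159271 [ 0.45386883  0.54248957  0.45357359 -0.54219844]
[[ 295.10815655 -174.21079325]
 [ 312.62301874  292.51917765]] [[411.60875947 212.98827277]
 [483.22140399 221.44058116]]
```

View pics/p3.png

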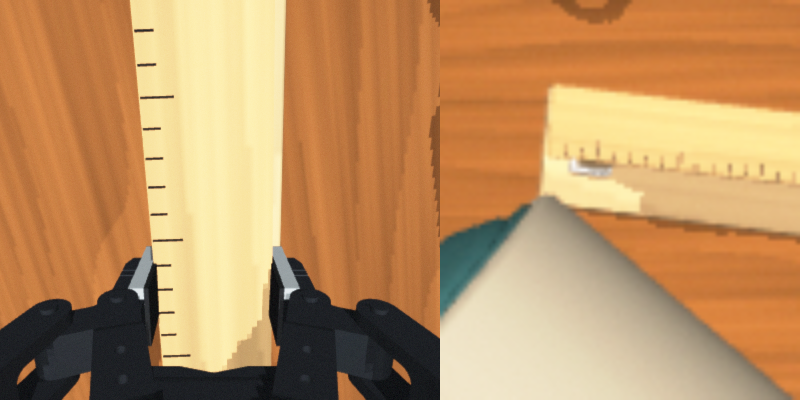

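The ruler is held over the stand. In the top crop its left end is at px ≈(397.5,201), parallel to the board, with the left post's collar at ≈(407,221) under it.

Run:
```python
from m import *
d=cam('top'); print(ray(d,[[397.5,201.3]],.102),'expect .5532 -.1798')
H,S,V=hsv(d[0]); v=[(u,np.nonzero((S[195:215,u]<150))[0].min()+195) for u in range(402,465,4)]
P=ray(d,v,.102); k=np.polyfit(P[:,1],P[:,0],1); print('yaw',np.degrees(np.arctan(-k[0])),'x far edge at y=-.2',np.polyval(k,-.2))
```

```text
[[ 0.55021527 -0.17655173  0.102     ]] expect .5532 -.1798
yaw -8.271624321894341 x far edge at y=-.2 0.5473317415045427
```

Request:
step_arm(increments=[{"grip": 0.4, "delta_pos": [0, 0, -0.01], "twist": 0}, {"grip": 0.4, "delta_pos": [0, 0, -0.008], "twist": 0}, {"grip": 0.4, "delta_pos": [0, 0, -0.004], "twist": 0}, {"grip": 0.4, "delta_pos": [0, 0, 0], "twist": 0}, {"grip": 0.4, "delta_pos": [0, 0, 0], "twist": 0}])

```text
clock: 15.1
position: [0.5019, -0.3738, 0.0579]
ee_rot: [-0.453, -0.543, -0.454, 0.543]
contact_force: [0.7, 0.6, -1.1]
width: 0.0421
```

Request:
step_arm(increments=[{"grip": 0.4, "delta_pos": [0.002, -0.002, -0.002], "twist": 0}, {"grip": 0.4, "delta_pos": [0, 0, -0.001], "twist": 0}, {"grip": 0.4, "delta_pos": [0, 0, 0], "twist": 0}, {"grip": 0.4, "delta_pos": [0, 0, 0], "twist": 0}])

```text
clock: 15.43
position: [0.5044, -0.3761, 0.0557]
ee_rot: [0.453, 0.543, 0.453, -0.543]
contact_force: [-0.1, 0.1, -0.5]
width: 0.0424
```

Request:
step_arm(increments=[{"grip": 0.4, "delta_pos": [0, 0, -0.001], "twist": 0}, {"grip": 0.4, "delta_pos": [0, 0, -0.001], "twist": 0}, {"grip": 0.4, "delta_pos": [0, 0, 0], "twist": 0}, {"grip": 0.4, "delta_pos": [0, 0, 0], "twist": 0}])

```text
clock: 15.77
position: [0.5044, -0.376, 0.0537]
ee_rot: [0.454, 0.543, 0.453, -0.543]
contact_force: [-0.5, 0.4, -1.1]
width: 0.0424
```

Request:
step_arm(increments=[{"grip": 0.4, "delta_pos": [0, 0, -0.001], "twist": 0}, {"grip": 0.4, "delta_pos": [0, 0, 0], "twist": 0}, {"grip": 0.4, "delta_pos": [0, 0, 0], "twist": 0}])

```text
clock: 16.02
position: [0.5044, -0.3761, 0.0536]
ee_rot: [0.454, 0.543, 0.453, -0.543]
contact_force: [-1.2, 1.5, 3.9]
width: 0.0422
```

Request:
step_arm(increments=[{"grip": 0.55, "delta_pos": [0, 0, 0], "twist": 0}, {"grip": 0.7, "delta_pos": [0, 0, 0], "twist": 0}, {"grip": 0.9, "delta_pos": [0, 0, 0], "twist": 0}, {"grip": 1, "delta_pos": [0, 0, 0], "twist": 0}, {"grip": 1, "delta_pos": [0, 0, 0], "twist": 0}, {"grip": 1, "delta_pos": [0, 0, 0.01], "twist": 0}, {"grip": 1, "delta_pos": [0, 0, 0.03], "twist": 0}, {"grip": 1, "delta_pos": [0, 0, 0.04], "twist": 0}, {"grip": 1, "delta_pos": [0, 0, 0.04], "twist": 0}, {"grip": 1, "delta_pos": [0, 0, 0.03], "twist": 0}], force=20)

```text
clock: 16.85
position: [0.505, -0.3766, 0.2068]
ee_rot: [0.455, 0.543, 0.452, -0.542]
contact_force: [0.1, -0.3, 0.5]
width: 0.0852
```

Request:
step_arm(increments=[{"grip": 1, "delta_pos": [-0.004, 0.034, 0], "twist": 5}, {"grip": 1, "delta_pos": [-0.006, 0.036, 0], "twist": 5}, {"grip": 1, "delta_pos": [-0.006, 0.036, 0], "twist": 5}, {"grip": 1, "delta_pos": [-0.006, 0.036, 0], "twist": 0}, {"grip": 1, "delta_pos": [-0.006, 0.036, 0], "twist": 0}, {"grip": 1, "delta_pos": [-0.006, 0.036, 0], "twist": 0}, {"grip": 1, "delta_pos": [-0.006, 0.036, 0], "twist": 0}, {"grip": 1, "delta_pos": [-0.006, 0.036, 0], "twist": 0}, {"grip": 1, "delta_pos": [-0.006, 0.036, 0], "twist": 0}, {"grip": 1, "delta_pos": [-0.006, 0.036, 0], "twist": 0}])

```text
clock: 17.68
position: [0.4458, -0.0165, 0.2035]
ee_rot: [0.521, 0.479, 0.52, -0.479]
contact_force: [0.7, 0.9, -0.3]
width: 0.0854
```

Run:
```python
from m import *
s=manip.get_state(); print(s['position'],s['contact_force'],s['width'])
c=cam('wrist'); d=cam('top'); e=cam('scene')
H,S,V=hsv(c[0]); rect(c,(S<40)&(V>200),(0,0,640,300),.054,'wr eraser?',300)
save(c[0],'pics/w4.png')
save(np.hstack([cv2.resize(c[0],(400,250)),cv2.resize(d[0][180:265,364:500],(400,250))]),'pics/p4a.png')
a=np.hstack([cv2.resize(c[0],(400,250)),cv2.resize(d[0][180:265,364:500],(400,250))])
b=np.hstack([cv2.resize(e[0][100:200,190:310],(400,333)),cv2.resize(d[0][220:303,240:340],(400,333))])
save(np.vstack([a,b]),'pics/p4.png')
# ruler
H,S,V=hsv(d[0]); rect(d,(H>14)&(H<28)&(S>40)&(S<140)&(V>190),(388,195,495,250),.075,'ruler+stand',150)
```

```text
[ 0.44580306 -0.01646458  0.2035255 ] [ 0.73444816  0.86202508 -0.26663034] 0.08539626773626924
wr eraser? c [424.   60.3] size [130.3 123.8] yaw -88.95 n 24264 px 207 385 0 166
ruler+stand c [ 501.7 -296.2] size [246.7  75.3] yaw -8.53 n 2781 px 395 494 201 241
```

View pics/p4.png

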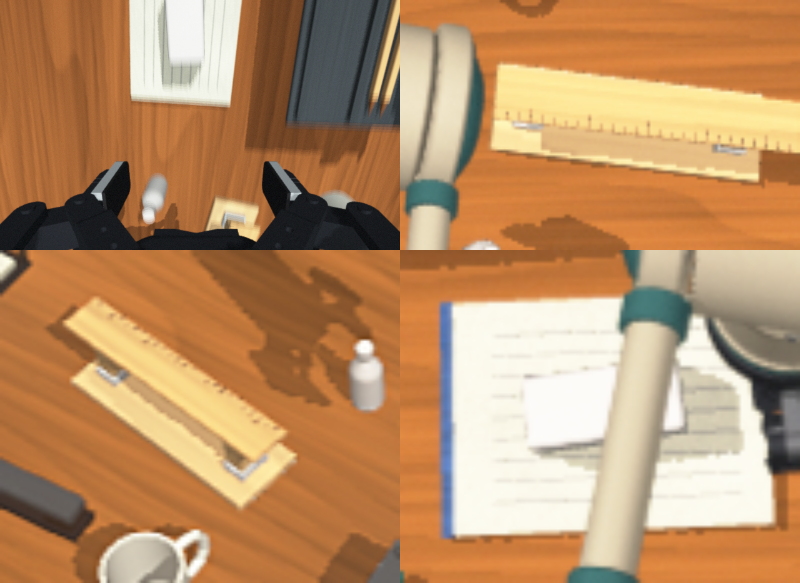

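The ruler lies level across both posts and the eraser is still on the workbook where it was released. Fetching it.

Request:
step_arm(increments=[{"grip": 1, "delta_pos": [-0.007, 0.035, 0], "twist": 1.8}, {"grip": 1, "delta_pos": [-0.007, 0.035, 0], "twist": 0}, {"grip": 1, "delta_pos": [-0.0075, 0.036, 0], "twist": 0}, {"grip": 1, "delta_pos": [0, 0, -0.036], "twist": 0}, {"grip": 1, "delta_pos": [0, 0, -0.036], "twist": 0}, {"grip": 1, "delta_pos": [0, 0, -0.036], "twist": 0}, {"grip": 1, "delta_pos": [0, 0, -0.036], "twist": 0}, {"grip": 1, "delta_pos": [0, 0, -0.024], "twist": 0}, {"grip": 1, "delta_pos": [0, 0, -0.012], "twist": 0}, {"grip": 1, "delta_pos": [0, 0, 0], "twist": 0}])

```text
clock: 18.67
position: [0.4235, 0.0868, 0.0203]
ee_rot: [0.526, 0.469, 0.529, -0.472]
contact_force: [-0.5, 0.4, -0.1]
width: 0.0854
```

Request:
step_arm(increments=[{"grip": 1, "delta_pos": [0, 0, 0], "twist": 0}, {"grip": 0.3, "delta_pos": [0, 0, 0], "twist": 0}, {"grip": 0.3, "delta_pos": [0, 0, 0], "twist": 0}, {"grip": 0.3, "delta_pos": [0, 0, 0], "twist": 0}, {"grip": 0.3, "delta_pos": [0, 0, 0], "twist": 0}, {"grip": 0.3, "delta_pos": [0, 0, 0], "twist": 0}, {"grip": 0.3, "delta_pos": [0, 0, 0], "twist": 0}, {"grip": 0.3, "delta_pos": [0, 0, 0], "twist": 0}], force=30)

```text
clock: 19.33
position: [0.4259, 0.0879, 0.0238]
ee_rot: [0.529, 0.471, 0.527, -0.47]
contact_force: [-0.4, -0.5, 6.1]
width: 0.0455
```

Request:
step_arm(increments=[{"grip": 0.3, "delta_pos": [0, 0, 0.015], "twist": 0}, {"grip": 0.3, "delta_pos": [0, 0, 0.035], "twist": 0}, {"grip": 0.3, "delta_pos": [0, 0, 0.038], "twist": 0}, {"grip": 0.3, "delta_pos": [0, 0, 0.038], "twist": 0}, {"grip": 0.3, "delta_pos": [0, 0, 0.02], "twist": 0}, {"grip": 0.3, "delta_pos": [0.005, -0.025, 0], "twist": 0}, {"grip": 0.3, "delta_pos": [0.008, -0.036, 0], "twist": -2.8}, {"grip": 0.3, "delta_pos": [0.008, -0.036, 0], "twist": -4}, {"grip": 0.3, "delta_pos": [0.008, -0.036, 0], "twist": -4}, {"grip": 0.3, "delta_pos": [0.008, -0.036, 0], "twist": -4}])

```text
clock: 20.17
position: [0.4617, -0.0824, 0.1691]
ee_rot: [0.462, 0.535, 0.462, -0.535]
contact_force: [0.2, -0.1, -0.9]
width: 0.0454
```

Request:
step_arm(increments=[{"grip": 0.3, "delta_pos": [0.008, -0.036, 0], "twist": 0}, {"grip": 0.3, "delta_pos": [0.008, -0.036, 0], "twist": 0}, {"grip": 0.3, "delta_pos": [0.008, -0.036, 0], "twist": 0}, {"grip": 0.3, "delta_pos": [0.008, -0.036, 0], "twist": 0}, {"grip": 0.3, "delta_pos": [0.008, -0.036, 0], "twist": 0}, {"grip": 0.3, "delta_pos": [0.008, -0.032, 0], "twist": 0}, {"grip": 0.3, "delta_pos": [0.003, -0.013, 0], "twist": 0}, {"grip": 0.3, "delta_pos": [0, 0, 0], "twist": 0}, {"grip": 0.3, "delta_pos": [0, 0, 0], "twist": 0}])

```text
clock: 20.92
position: [0.5123, -0.3057, 0.1682]
ee_rot: [0.462, 0.535, 0.463, -0.535]
contact_force: [0.2, 0.2, -1.2]
width: 0.0455
```

Run:
```python
from m import *
from scipy.spatial.transform import Rotation as R
s=manip.get_state(); q=s['ee_rot']; y=R.from_quat([q[1],q[2],q[3],q[0]]).as_matrix()[:,1]
print(s['position'],s['contact_force'],s['width'],np.degrees(np.arctan2(y[1],y[0])))
c=cam('wrist'); save(c[0],'pics/w5.png')
H,S,V=hsv(c[0]); rect(c,(S<40)&(V>150),(150,0,500,300),s['position'][2]-.0138+.044,'eraser',1000)
```

```text
[ 0.51229906 -0.30569747  0.16820353] [ 0.22019932  0.23122284 -1.15679474] 0.045542263324586954 -8.29457835767357
eraser c [ 517.4 -277. ] size [56.7 44.1] yaw -8.24 n 21132 px 244 383 138 299
```

View pics/w5.png

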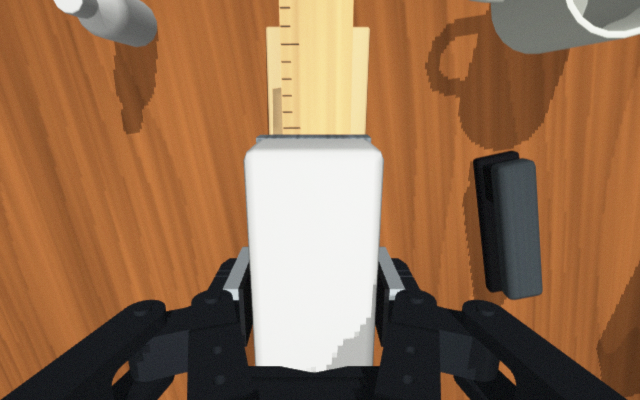

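The eraser is held felt down, in line with the ruler (board left end at v≈27, ruler u 280–354). It's about on mid-span, so I'm nudging −3 mm in y and lowering.

Request:
step_arm(increments=[{"grip": 0.3, "delta_pos": [0, -0.003, -0.015], "twist": 0}, {"grip": 0.3, "delta_pos": [0, 0, -0.025], "twist": 0}, {"grip": 0.3, "delta_pos": [0, 0, -0.02], "twist": 0}, {"grip": 0.3, "delta_pos": [0, 0, -0.01], "twist": 0}, {"grip": 0.3, "delta_pos": [0, 0, -0.005], "twist": 0}, {"grip": 0.3, "delta_pos": [0, 0, 0], "twist": 0}, {"grip": 0.3, "delta_pos": [0, 0, 0], "twist": 0}])

```text
clock: 21.55
position: [0.5133, -0.3087, 0.0945]
ee_rot: [0.463, 0.535, 0.463, -0.534]
contact_force: [-0.1, 0.4, -0.8]
width: 0.0456
```

Request:
step_arm(increments=[{"grip": 0.3, "delta_pos": [0, 0, -0.002], "twist": 0}, {"grip": 0.3, "delta_pos": [0, 0, 0], "twist": 0}, {"grip": 0.3, "delta_pos": [0, 0, 0], "twist": 0}])

```text
clock: 21.8
position: [0.5132, -0.3093, 0.0924]
ee_rot: [0.463, 0.535, 0.462, -0.534]
contact_force: [-0.1, 0.4, -1.5]
width: 0.0454
```

Request:
step_arm(increments=[{"grip": 0.3, "delta_pos": [0, 0, -0.001], "twist": 0}, {"grip": 0.3, "delta_pos": [0, 0, -0.001], "twist": 0}, {"grip": 0.3, "delta_pos": [0, 0, 0], "twist": 0}, {"grip": 0.3, "delta_pos": [0, 0, 0], "twist": 0}])

```text
clock: 22.13
position: [0.5128, -0.309, 0.0895]
ee_rot: [0.463, 0.535, 0.463, -0.535]
contact_force: [0.5, -0.2, -1.1]
width: 0.0456
```

Request:
step_arm(increments=[{"grip": 0.3, "delta_pos": [0, 0, -0.001], "twist": 0}, {"grip": 0.3, "delta_pos": [0, 0, 0], "twist": 0}, {"grip": 0.3, "delta_pos": [0, 0, 0], "twist": 0}])

```text
clock: 22.38
position: [0.513, -0.3092, 0.0889]
ee_rot: [0.463, 0.535, 0.463, -0.535]
contact_force: [-0.3, 0.1, 1.8]
width: 0.0454
```

Request:
step_arm(increments=[{"grip": 0.6, "delta_pos": [0, 0, 0], "twist": 0}, {"grip": 0.8, "delta_pos": [0, 0, 0], "twist": 0}, {"grip": 1, "delta_pos": [0, 0, 0], "twist": 0}, {"grip": 1, "delta_pos": [0, 0, 0], "twist": 0}, {"grip": 1, "delta_pos": [0, 0, 0], "twist": 0}, {"grip": 1, "delta_pos": [0, 0, 0.02], "twist": 0}, {"grip": 1, "delta_pos": [0, 0, 0.035], "twist": 0}, {"grip": 1, "delta_pos": [0, 0, 0.04], "twist": 0}, {"grip": 1, "delta_pos": [0, 0, 0.04], "twist": 0}, {"grip": 1, "delta_pos": [0, 0, 0], "twist": 0}], force=20)

```text
clock: 23.22
position: [0.5166, -0.3119, 0.2325]
ee_rot: [0.469, 0.536, 0.457, -0.533]
contact_force: [0.8, -1.1, 0.6]
width: 0.0858
```

Request:
step_arm(increments=[{"grip": 1, "delta_pos": [-0.01, 0.038, 0], "twist": 0}, {"grip": 1, "delta_pos": [-0.01, 0.038, 0], "twist": 0}, {"grip": 1, "delta_pos": [-0.01, 0.038, 0], "twist": 0}, {"grip": 1, "delta_pos": [-0.01, 0.038, 0], "twist": 0}, {"grip": 1, "delta_pos": [-0.01, 0.038, 0], "twist": 0}, {"grip": 1, "delta_pos": [-0.01, 0.038, 0], "twist": 0}, {"grip": 1, "delta_pos": [-0.01, 0.038, 0], "twist": 0}, {"grip": 1, "delta_pos": [-0.01, 0.038, 0], "twist": 0}, {"grip": 1, "delta_pos": [0, 0, 0], "twist": 0}, {"grip": 1, "delta_pos": [0, 0, 0], "twist": 0}])

```text
clock: 24.05
position: [0.4322, -0.0034, 0.2238]
ee_rot: [0.464, 0.534, 0.464, -0.533]
contact_force: [0.2, 0.8, 0.9]
width: 0.0853
```

Run:
```python
from m import *
s=manip.get_state(); print(s['position'],s['contact_force'])
d=cam('top'); e=cam('scene')
H,S,V=hsv(d[0]); rect(d,(S<40)&(V>170),(400,180,490,245),.117,'eraser',100)
yel=(H>14)&(H<28)&(S>40)&(S<140)&(V>190)
v,u=np.nonzero(yel[200:250,388:500]); print('ruler ends px',u.max()+388)
save(np.hstack([cv2.resize(d[0][180:265,364:500],(400,250)),cv2.resize(e[0][100:200,180:340],(400,250))]),'pics/p6.png')
```

```text
[ 0.43217725 -0.00335754  0.22380118] [0.2307857  0.76254911 0.94019181]
eraser c [ 511.4 -300.1] size [103.6  44.6] yaw -7.71 n 777 px 429 472 204 225
ruler ends px 499
```

View pics/p6.png

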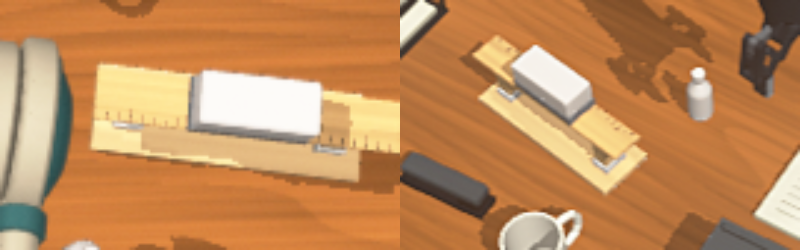

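The eraser sits felt down on the ruler, about 5 mm from mid-span. One quick numeric check of the ruler's left far corner before I hand in.

Run:
```python
from m import *
d=cam('top'); H,S,V=hsv(d[0]); yel=(S<150)&(V>190)
us=np.arange(400,427,3); vf=[np.nonzero(yel[190:225,u])[0].min()+190 for u in us]
P=ray(d,np.c_[us,vf],.075); k=np.polyfit(P[:,1],P[:,0],1); yaw=np.arctan(-k[0])
C=ray(d,[[397,202.1]],.075)[0,:2]; ax=np.array([-np.sin(yaw),np.cos(yaw)]); px=np.array([ax[1],-ax[0]])
a=np.radians(-8.3); cen=C-.13*ax-.022*px; r=cen-np.array([.5127,-.3053])
print('yaw',np.degrees(yaw),'corner',C,'centre',cen,'off along',r@[-np.sin(a),np.cos(a)],'across',r@[np.cos(a),np.sin(a)])
```

```text
yaw -7.281677369585951 corner [ 0.55361169 -0.18022427] centre [ 0.51531196 -0.30638738] off along -0.0006989403101379808 across 0.0027415671619692816
```

```bash
python3 -c "
from rig import manip; print(manip.sign_off(), manip.get_state()['clock'])"
```

```text
the job is handed in; nothing more can be done
the job is handed in; nothing more can be done
```

The bridge is set up and the job is handed in; the clock was at about 24 s of the 72 s allowed. I moved the eraser onto the workbook, pushed the ruler out about 87 mm past the riser edge and gripped it there. I then laid it across the posts and set the eraser on it, felt side down.

Last checks from the top camera, good to a few mm:
- **Ruler:** its centre is about 1 mm off mid-span along the bridge and 3 mm across. Its yaw is within about 1° of the stand.
- **Eraser:** it is about 5 mm from mid-span and resting on the ruler; the arm was clear of it.
- **Bystanders:** the ones in the views I took (mug, glue, stapler) look unmoved. I did not measure any of them, and the tape, pencils and sharpener are outside the last picture.

No check failed. The ruler turned about 2° in the grip, which I corrected for. The wrist and top cameras disagreed by a few mm on some positions, well inside the tolerances. `sign_off()` gave no verdict, so the result itself is unconfirmed.

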